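# Push the round spacer over the lip into the shaker well

## Robot

A 6-joint arm with a two-finger parallel gripper is mounted at the origin on the work surface. World frame = base frame: x ahead of the robot, y to its left, z up, the work surface at z = 0. Lengths are in mm, angles in degrees, forces in N, time in s.
With the tool pointing down it reaches from about 350 to 850 mm from the base axis. Payload 8.1 kg.
Tool frame: the origin (TCP) lies midway between the tips of the shut fingers; the grasp point (between the pads) lies 19 mm behind it; x points along the fingers, z is the direction in which the jaws open and shut, and the axes are right-handed (so a half turn about x gives the same grasp; the last joint's range is limited). The gripper opens to 85 mm and grips with 20 to 120 N. Pads are 22 mm wide; open, the fingers measure 114 mm over their backs; the gripper's body (76 mm by 85 mm) begins 54 mm behind the grasp point. The pads swing forward as they close: fully open they stand 13 mm farther back than shut.
Start: joints at [61.627, 7.471, 85.268, -0, 87.261, -4.893], TCP at [239.035, 550.334, 231.292] pointing down, gripper open.
Joint ranges: [-169.43, 169.43], [-51.17, 129.36], [1.28, 143.12], [-76.62, 256.62], [0, 156.53], [-152.29, 152.29]. Speed limits (degrees/s): [136.94, 136.94, 159.86, 180, 180, 180].

## Interface

Orientations are given as [roll, pitch, yaw] about the fixed x, y, z axes, in that order (R = Rz(yaw) Ry(pitch) Rx(roll)).
In Python, from bench import r gives the robot as it stands. The module is installed in compiled form; this text tells all that it offers.
- The arm moves only by the tool servo_tool, never from a script. Its argument "commands" is a list that holds one entry, the list of rows, each a list of 7 numbers: the closure in counts, from 0 (fully open) to 255 (shut), then the shift along the tool's x, y, z in cm, then the turn, a rotation vector about the tool's x, y, z in degrees. A call has 1 to 8 rows; each row is the pose to reach, as a shift and turn from the pose commanded when the call began, along the tool's axes at that moment; what a row does not reach only later rows make up. A row lasts 1/10 s, in which the tool goes at most 50 mm and 8.59 degrees, less where a joint would pass 70% of its speed; a pose out of reach is approached as far as the arm can. A call with a gripper value outside its range is refused whole. The fingers move at their own pace and stop on an object; "force" is the grip in N (left out, the last holds). Time passes only in rows, so rows that repeat a pose let the fingers close. It gives the time, the measured TCP pose, the force and the opening at its end, in the units of the state.
- r.sense(): the state, without advancing time (a new reading comes with each control period).
- r.snapshot(name): name is "scene" or "top"; returns (picture, depth): 384x512x3 uint8, red, green, blue; 384x512 float32, mm along the optical axis (not along the pixel's ray), 0 where there is no reading.
- r.calibration(name): a dict with "fx", "fy", "cx", "cy" (pixels), "dist" ([k1, k2, p1, p2, k3] as OpenCV has them; the pictures are not rectified), "pose" (4x4, takes a point from camera to world coordinates). Camera axes: x right, y down, z forward; pixel columns grow to the right and rows downward; lengths in mm; the calibration is good to about 2 mm. A picture is of the moment at which its call begins. calibration takes no time and is no camera call.
- r.hand_in(): hands the job in, once; it reports no verdict.
The state is a dict: "time": time; "joint_pos": joint angles; "qd": joint speeds; "joint_efforts": joint torques, N m; "tool_pos": TCP position; "tcp_rot": TCP orientation; "ft_force": force on the tool from outside, world axes, zero at the start; "wrist_torque": the same for the moment, N m; "finger_gap": finger opening in mm.
Only numpy, scipy, OpenCV 4.12 (cv2) and the standard library are available. Lean on these libraries where they do the work, as an engineer would, in place of code of your own. Each camera call takes 0.05 s, during which the arm holds its last target.

## Task

A block of short tubes is going on the three-lane shaker and needs the round spacer with the round hollow in the middle under it. Push that spacer along its ledge, over the lip, so that it drops in and lies flat on the floor of the well beyond; slide it, do not pick it up. Leave the other two spacers where they lie.

Things in the scene. Friction and masses are not known exactly. Their poses are not given: they have to be found in the camera images.
- shaker: Low fixed tube shaker, 355 x 310 x 80 mm. Origin on the bench below the lip; x = push direction, z up. Along x (mm; heights over bench): grey ledge -140 to -15, top 30; ramp up to 34 at x 0; rounded lip top 34 to x 5; drop to black well floor 20, x 5 to 95; then white console, 80 high. White dividers 10 thick, top 42, part three lanes 90 wide centred at y -100, 0, 100, each with its well. Ledge open at -140.
- ring_spacer: The wanted part: round spacer of slippery white plastic (friction about 0.25), 70 mm diameter, 12 mm thick, with a 30 mm round hollow in its top, 6 mm deep with a black pad, about 90 g, loose, flat on the ledge of any lane, centre 60 to 80 mm before the shaker's origin along x. Origin: centre of its underside, z up. In the well its top is 2 mm below the lip.
- disc_spacer: Bystander: solid white plastic disc with no hollow, 70 mm diameter, 12 mm thick, on the ledge of another lane. Origin at the centre of its underside. Leave it there.
- square_spacer: Bystander: square white plastic plate, 66 x 66 x 12 mm with the same 30 mm round hollow, on the ledge of the remaining lane. Origin at the centre of its underside. Leave it there.
Things that resemble listed ones, but are neither listed nor needed, are in the scene too. Leave any blue, green or orange look-alike of the ring_spacer alone.

How it is judged:
By the outcome, as a careful person would: the job done as asked, in the order asked, and still so for the second after the job is handed in, with the robot touching nothing.
It also fails if it takes over 30 s, if anything falls off the work surface, if the arm or the gripper's body presses on something with over 40 N, if the wrist force passes 120 N, or if a joint passes its speed limit or range.

## Working session

There is one attempt and no reset: what is moved stays moved. The work goes in short steps, Python scripts to look and compute and a tool call to move; the robot and the scene stay as the last step left them, time stands still between calls to the robot, and variables do not carry over. Pictures are saved under pics/ and viewed, and the job is handed in when it is done.

Besides the shell and the picture viewer there is one more tool, called after ">>>" as name([rows], argument=value, ...), one row to a line, values as JSON. servo_tool: Moves the arm, as the interface text tells. Its arguments: {"type":"object","properties":{"commands":{"type":"array","items":{"type":"array","items":{"type":"array","items":{"type":"number"}}}},"force":{"type":"number"}},"required":["commands"]}

```bash
mkdir -p pics; python3 - <<'E'
from bench import r
import cv2,numpy as np
s=r.sense();print({k:np.round(v,2).tolist() for k,v in s.items()})
for n in("scene","top"):
    p,d=r.snapshot(n);np.savez(f"{n}0.npz",p=p,d=d)
    cv2.imwrite(f"pics/{n}0.png",p[:,:,::-1])
    c=r.calibration(n);print(n,c["fx"],c["dist"],np.round(c["pose"],2).tolist())
E
```

```text
{'time': 0.0, 'joint_pos': [61.63, 7.52, 85.33, -0.0, 87.26, -4.89], 'qd': [0.06, -0.03, -0.04, 0.05, 0.03, -0.13], 'joint_efforts': [-0.0, -56.94, -50.05, -0.0, 0.02, 0.0], 'tool_pos': [238.78, 549.81, 230.21], 'tcp_rot': [175.35, 89.89, -118.13], 'ft_force': [1.21, 0.02, 0.8], 'wrist_torque': [0.02, -0.0, 0.03], 'finger_gap': 85.37}
scene 347.01091898236353 [0.00231733 0.         0.         0.         0.        ] [[-0.51, 0.46, -0.73, 965.6], [0.86, 0.27, -0.44, 302.03], [-0.01, -0.85, -0.53, 393.85], [0.0, 0.0, 0.0, 1.0]]
top 349.1797751800838 [-0.04996365  0.          0.          0.          0.        ] [[-0.02, -0.99, 0.1, 432.01], [-1.0, 0.02, -0.01, 24.7], [0.0, -0.1, -1.0, 709.85], [0.0, 0.0, 0.0, 1.0]]
```

View pics/scene0.png

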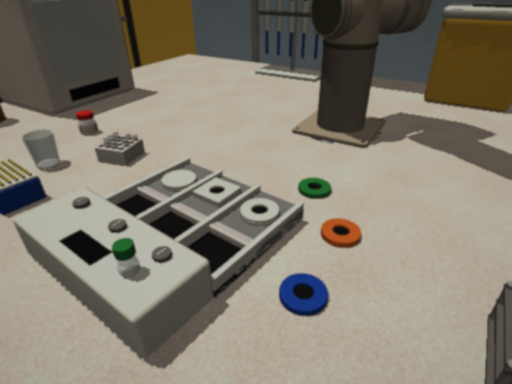

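View pics/top0.png

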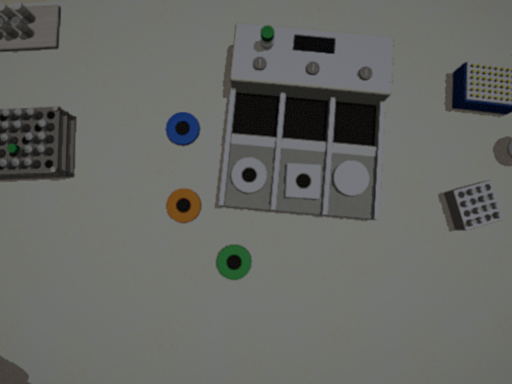

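```bash
cat > h.py <<'E'
import numpy as np,cv2
from bench import r
def cam(n):
    c=r.calibration(n);K=np.array([[c["fx"],0,c["cx"]],[0,c["fy"],c["cy"]],[0,0,1]]);return K,np.array(c["dist"],float),np.array(c["pose"])
def world(n,uv,z=None,d=None):
    K,D,P=cam(n);q=cv2.undistortPoints(np.array(uv,float).reshape(-1,1,2),K,D).reshape(-1,2)
    ray=np.c_[q,np.ones(len(q))]
    if d is not None: return (ray*np.ravel(d)[:,None])@P[:3,:3].T+P[:3,3]
    w=ray@P[:3,:3].T; t=(z-P[2,3])/w[:,2]; return P[:3,3]+w*t[:,None]
def pix(n,X):
    K,D,P=cam(n);R=P[:3,:3].T;return cv2.projectPoints(np.array(X,float).reshape(-1,1,3),cv2.Rodrigues(R)[0],-R@P[:3,3],K,D)[0].reshape(-1,2)
def cloud(n,d):
    v,u=np.mgrid[:384,:512];return world(n,np.c_[u.ravel(),v.ravel()],d=d).reshape(384,512,3)
E
python3 - <<'E'
from h import *
f=np.load("top0.npz");p,d=f["p"],f["d"]
W=cloud("top",d);print("bench z",np.median(W[300:340,250:400,2]))
hsv=cv2.cvtColor(p,cv2.COLOR_RGB2HSV);V=hsv[...,2]
print(V[160:192,249]); print(V[175,220:390])
for u,v in((249,160),(303,170),(351,178),(249,175),(260,200),(225,180),(276,190),(255,115)):print(u,v,W[v,u].round(1),p[v,u])
# spacers: white blobs on the ledge with z near 42
for nm,(x0,x1,y0,y1) in {"L":(228,272,150,205),"M":(281,325,155,208),"R":(330,376,150,210)}.items():
    m=np.zeros(V.shape,np.uint8);m[y0:y1,x0:x1]=(V[y0:y1,x0:x1]>150)
    c=max(cv2.findContours(m,cv2.RETR_EXTERNAL,cv2.CHAIN_APPROX_NONE)[0],key=cv2.contourArea)
    (u,v),rad=cv2.minEnclosingCircle(c);M=cv2.moments(c);a=M["m10"]/M["m00"],M["m01"]/M["m00"]
    print(nm,a,(u,v),rad,cv2.contourArea(c),world("top",[a],z=42).round(1))
big=cv2.resize(p[20:225,210:400],None,fx=4,fy=4*0.73/0.73,interpolation=cv2.INTER_CUBIC)
big=cv2.resize(big,(556,600));cv2.imwrite("pics/crop0.png",big[:,:,::-1])
E
```

```text
bench z -0.3486137529556572
[123 124 123 122 123 122 110  77  40  14  16  13  11  16  11  19   7  16
  22  11   8  39  90 120 125 124 124 122 124 124 124 120]
[ 80  96 117 123 125 121 103  78  82  75  68  99 122 124 122 123 123 123
 123 125 120  93  43  12  11  17  16  14  17  19  19   9  14  12  10  24
  64 104 123 124 123 122 124 123 123 121 108  92  87  86  87  79  70  94
 122 126 125 122 104  83  84  87  89  83  69  58  89 118 124 124 122 123
 124 124 123 125 119 101  71  42  22   9  10  13  14  16  24  45  77 105
 120 123 124 124 124 124 123 121 124 123 111  95  79  59  56 100 122 125
 125 121 104  71  48  62 106 124 124 122 123 123 122 124 123 124 124 122
 124 124 122 123 123 123 122 122 123 123 123 122 123 122 123 124 123 122
 122 122 122 124 119  97  88  89  86  55  44  38  76 119 124 123 122 119
 117 117 117 116 118 116 117 116]
249 160 [563.8  40.7  40.6] [115 118 123]
303 170 [541.3 -63.3  43.1] [116 118 124]
351 178 [ 523.4 -155.7   43.7] [114 117 123]
249 175 [535.1  41.5  35.9] [19 16 17]
260 200 [486.2  21.2  30. ] [87 88 85]
225 180 [525.7  87.9  41.2] [110 112 114]
276 190 [503.7 -10.   42.2] [115 116 122]
255 115 [660.6  27.1  20.3] [15 11 10]Traceback (most recent call last):
  File "<stdin>", line 10, in <module>
ValueError: max() iterable argument is empty
```

```bash
cat > meas.py <<'E'
from h import *
from scipy.optimize import least_squares
def ringfit(p,seed,zt=42,win=26):
    # inner hollow rim (30 mm) and outer (70): radial profile edges in world at z=zt
    g=cv2.GaussianBlur(p.astype(np.float32).max(2),(0,0),.6)
    c=np.array(seed,float)
    out={}
    for R0,lo in((15,1),(35,-1)):
        c=np.array(seed,float)
        for it in range(4):
            pts=[]
            for a in np.linspace(0,2*np.pi,72,endpoint=False):
                rr=np.arange(R0-6,R0+6,.4);X=np.c_[c[0]+rr*np.cos(a),c[1]+rr*np.sin(a),np.full(len(rr),zt)]
                uv=pix("top",X).astype(np.float32)
                val=cv2.remap(g,uv[:,:1],uv[:,1:],cv2.INTER_LINEAR).ravel()
                dv=np.diff(val)*lo;k=dv.argmax()
                if dv[k]>1.5:pts.append(X[k,:2]+.2*np.array([np.cos(a),np.sin(a)]))
            pts=np.array(pts)
            s=least_squares(lambda q:np.hypot(*(pts-q[:2]).T)-q[2],[*c,R0],loss="soft_l1").x;c=s[:2]
        out[R0]=(s.round(1),len(pts))
    return out
E
python3 - <<'E'
from meas import *
f=np.load("top0.npz");p,d=f["p"],f["d"];W=cloud("top",d)
print("ring",ringfit(p,[534,41]))
g=p.max(2).astype(float)
# divider centre lines: bright band per row
def band(u0,v0,v1,w=7,slope=0):
    pts=[]
    u=u0
    for v in range(v0,v1):
        s=g[v,int(round(u))-w:int(round(u))+w+1]; 
        x=np.arange(len(s))+int(round(u))-w
        wt=np.clip(s-100,0,None)
        # contiguous peak region around u
        if wt.sum()<=0: continue
        m=(wt*x).sum()/wt.sum(); pts.append((m,v)); u=.7*u+.3*m
    return pts
for nm,u0,v0,v1 in(("12",281,105,145),("12ledge",276.5,180,205),("23",330,105,145),("23ledge",326,180,205)):
    q=world("top",band(u0,v0,v1,5),z=42)
    l=np.polyfit(q[:,0],q[:,1],1);print(nm,q[:,0].min().round(),q[:,0].max().round(),"yaw",np.degrees(np.arctan(l[0])).round(2),"y@600",np.polyval(l,600).round(1),"rms",np.std(q[:,1]-np.polyval(l,q[:,0])).round(2))
# profile along lane 1
for u,vs in ((240,range(85,225,2)),):
    print([(v,W[v,u,0].round(),W[v,u,2].round(),int(g[v,u])) for v in vs])
big=cv2.resize(p[20:225,210:400],(556,600),interpolation=cv2.INTER_CUBIC);cv2.imwrite("pics/crop0.png",big[:,:,::-1])
E
```

```text
ring {15: (array([535.2,  41.8,  13.9]), 72), 35: (array([535.5,  41.7,  34.1]), 72)}
12 594.0 673.0 yaw -4.88 y@600 -19.4 rms 1.19
12ledge 477.0 523.0 yaw -6.37 y@600 -17.9 rms 0.22
23 592.0 671.0 yaw -5.94 y@600 -119.0 rms 0.65
23ledge 474.0 521.0 yaw -6.67 y@600 -118.9 rms 0.21
[(85, np.float64(711.0), np.float64(54.0), 36), (87, np.float64(710.0), np.float64(47.0), 36), (89, np.float64(710.0), np.float64(37.0), 39), (91, np.float64(710.0), np.float64(25.0), 38), (93, np.float64(707.0), np.float64(23.0), 5), (95, np.float64(705.0), np.float64(18.0), 12), (97, np.float64(699.0), np.float64(23.0), 17), (99, np.float64(695.0), np.float64(22.0), 12), (101, np.float64(691.0), np.float64(21.0), 17), (103, np.float64(686.0), np.float64(22.0), 9), (105, np.float64(682.0), np.float64(20.0), 17), (107, np.float64(678.0), np.float64(21.0), 17), (109, np.float64(674.0), np.float64(20.0), 15), (111, np.float64(670.0), np.float64(20.0), 16), (113, np.float64(666.0), np.float64(19.0), 18), (115, np.float64(661.0), np.float64(21.0), 12), (117, np.float64(657.0), np.float64(22.0), 17), (119, np.fl
[... 1858 characters left out ...]
 np.float64(32.0), 89), (197, np.float64(493.0), np.float64(29.0), 89), (199, np.float64(489.0), np.float64(31.0), 90), (201, np.float64(432.0), np.float64(710.0), 88), (203, np.float64(481.0), np.float64(29.0), 89), (205, np.float64(477.0), np.float64(32.0), 90), (207, np.float64(473.0), np.float64(30.0), 71), (209, np.float64(432.0), np.float64(710.0), 90), (211, np.float64(467.0), np.float64(-0.0), 118), (213, np.float64(463.0), np.float64(1.0), 117), (215, np.float64(459.0), np.float64(-0.0), 119), (217, np.float64(455.0), np.float64(-1.0), 118), (219, np.float64(451.0), np.float64(1.0), 119), (221, np.float64(447.0), np.float64(2.0), 119), (223, np.float64(443.0), np.float64(1.0), 118)]
```

View pics/crop0.png

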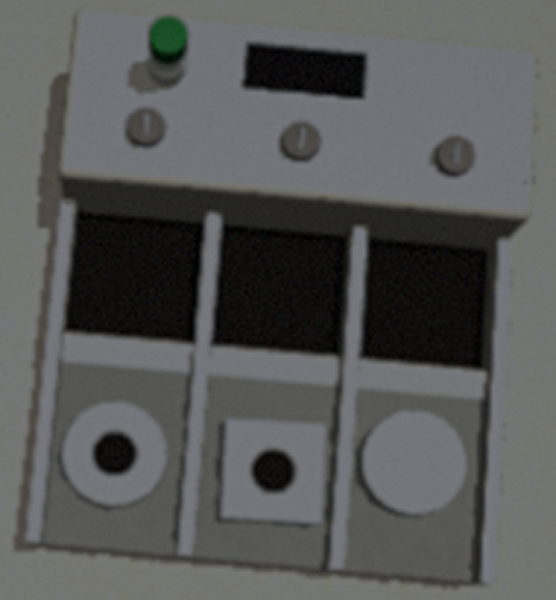

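```bash
python3 - <<'E'
from meas import *
f=np.load("top0.npz");p=f["p"];g=cv2.GaussianBlur(p.max(2).astype(float),(0,0),.7)
def line(us,v0,v1,sign,z):
    pts=[]
    for u in us:
        dv=np.diff(g[v0:v1,u])*sign;k=int(dv.argmax())
        if 0<k<len(dv)-1:
            a,b,c=dv[k-1:k+2];o=.5*(a-c)/(a-2*b+c)
        else:o=0
        pts.append((u,v0+k+.5+o))
    q=world("top",pts,z=z);l=np.polyfit(q[:,1],q[:,0],1);res=q[:,0]-np.polyval(l,q[:,1]);ok=abs(res)<2.5
    l=np.polyfit(q[ok,1],q[ok,0],1)
    return l,ok.sum(),np.std(res[ok]).round(2)
us=[*range(238,268),*range(290,320),*range(340,370)]
for nm,a in {"lip@34 x=5":(125,155,1,34),"rampstart z30 x=-15":(140,156,-1,30)}.items():
    l,n,e=line(us,*a);print(nm,"yaw",-np.degrees(np.arctan(l[0])).round(2),"x@y=40",np.polyval(l,40).round(1),n,e)
# outer/inner divider edges along rows (gradient), z=42
def vline(vs,u0,u1,sign,dr,z=42):
    pts=[]
    for v in vs:
        c0=round(u0+dr*(v-vs[0]));c1=round(u1+dr*(v-vs[0]))
        dv=np.diff(g[v,c0:c1])*sign;k=int(dv.argmax());pts.append((c0+k+.5,v))
    q=world("top",pts,z=z);l=np.polyfit(q[:,0],q[:,1],1);res=q[:,1]-np.polyval(l,q[:,0]);ok=abs(res)<2
    l=np.polyfit(q[ok,0],q[ok,1],1);return np.degrees(np.arctan(l[0])).round(2),np.polyval(l,560).round(1),ok.sum()
print("div12 left edge(y=+55..)",vline(range(145,207),274,282,1,-.1))
print("div12 right edge",vline(range(145,207),279,285,-1,-.1))
print("leftwall right edge",vline(range(145,207),225,233,-1,-.12))
for u,vs in ((225,0),):print([int(x) for x in p.max(2)[150,216:292]],[int(x) for x in p.max(2)[195,216:292]])
E
```

```text
lip@34 x=5 yaw -6.61 x@y=40 617.0 90 0.21
rampstart z30 x=-15 yaw -6.43 x@y=40 596.7 90 0.47
div12 left edge(y=+55..) (np.float64(-6.84), np.float64(-8.7), np.int64(62))
div12 right edge (np.float64(-6.33), np.float64(-18.1), np.int64(61))
leftwall right edge (np.float64(-6.89), np.float64(82.5), np.int64(61))
[117, 117, 117, 119, 118, 104, 83, 80, 98, 122, 126, 124, 116, 91, 80, 81, 87, 86, 87, 87, 87, 85, 86, 85, 87, 84, 85, 86, 86, 86, 86, 85, 85, 86, 85, 87, 85, 86, 86, 84, 87, 86, 86, 85, 86, 86, 87, 87, 87, 86, 87, 87, 87, 87, 87, 87, 86, 72, 57, 79, 109, 123, 123, 123, 106, 89, 86, 86, 88, 87, 88, 87, 88, 87, 87, 86] [85, 78, 81, 99, 121, 125, 126, 121, 102, 77, 85, 89, 86, 89, 88, 86, 87, 87, 88, 88, 88, 89, 89, 89, 89, 89, 90, 89, 90, 88, 86, 88, 88, 90, 90, 89, 91, 90, 90, 89, 89, 88, 89, 88, 89, 88, 88, 87, 87, 86, 88, 87, 86, 73, 58, 77, 108, 124, 124, 122, 107, 89, 85, 88, 87, 88, 86, 73, 59, 88, 116, 124, 123, 123, 123, 123]
```

```bash
cat > go.py <<'E'
from h import *
from scipy.spatial.transform import Rotation as Ro
yaw=np.radians(-6.6);e=np.array([np.cos(yaw),np.sin(yaw),0]);n=np.array([-e[1],e[0],0]);L=np.array([617.,40,0])-5*e
Cl=np.array([560,36.9,0]);  # lane centre point
O=L+n*((Cl-L)@n)
def S(p):q=np.array(p,float)-O;return np.array([q@e,q@n,q[2]])
def Wd(s):return O+s[0]*e+s[1]*n+np.array([0,0,s[2]])
def plan(target_s):
    s=r.sense();R=Ro.from_euler("xyz",s["tcp_rot"],degrees=True)
    zs=n if R.as_matrix()[:,2]@n>0 else -n
    x=np.array([0,0,-1.]);G=np.c_[x,np.cross(zs,x),zs]
    T=Wd(target_s)
    print("t",s["time"],"tcp S",S(s["tool_pos"]).round(1),"gap",s["finger_gap"].__round__(1),"F",np.round(s["ft_force"],1))
    print("toolaxes\n",R.as_matrix().round(3))
    print("shift cm",(R.inv().apply(T-s["tool_pos"])/10).round(2),"turn",np.degrees((R.inv()*Ro.from_matrix(G)).as_rotvec()).round(2))
E
python3 -c "
from go import *
print('ring',S([535.3,41.75,30]),O);plan([-140,2,120]);print(r.sense()['joint_pos'])"
```

```text
ring [-76.35969496   1.9789103   30.        ] [610.92619106  31.00763865   0.        ]
t 0.1 tcp S [-429.3  472.7  230.3] gap 85.5 F [-0.1 -0.8 -0.1]
toolaxes
 [[-0.001 -0.917  0.398]
 [-0.001  0.398  0.917]
 [-1.     0.    -0.002]]
shift cm [ 11.09 -41.35 -36.62] turn [-16.88  -0.09  -0.02]
[ 6.16273467e+01  7.51117905e+00  8.53237770e+01 -2.08463741e-05
  8.72619473e+01 -4.89209393e+00]
```

>>> servo_tool([
  [[147,0,-1.0,-0.9,0,0,0],[147,0,-4,-3.5,-2,0,0],[147,0,-7,-6.2,-4,0,0],[147,0,-10,-8.9,-6,0,0],[147,0,-13,-11.5,-8,0,0],[147,0,-16,-14.2,-10,0,0],[147,0,-19,-16.8,-12,0,0],[147,0,-22,-19.5,-14,0,0]],
], force=40)

```text
time: 0.9
tool_pos: [363.4, 281.6, 231.1]
tcp_rot: [-123.5, 90.0, -42.9]
ft_force: [0.8, -0.5, -0.1]
finger_gap: 36.1
```

```bash
python3 -c "
from go import *
plan([-140,2,120])"
```

```text
t 0.9 tcp S [-274.7  220.4  231.1] gap 36.1 F [ 0.8 -0.5 -0.1]
toolaxes
 [[ 0.    -0.987  0.163]
 [-0.     0.163  0.987]
 [-1.    -0.    -0.   ]]
shift cm [ 11.12 -14.52 -21.16] turn [-2.8  -0.01  0.01]
```

>>> servo_tool([
  [[147,1,-2.5,-3.6,-1,0,0],[147,3,-5,-7.2,-2,0,0],[147,5,-7.5,-10.8,-2.8,0,0],[147,7,-10,-14.4,-2.8,0,0],[147,9,-12.5,-18,-2.8,0,0],[147,10.5,-14,-20.5,-2.8,0,0],[147,11.1,-14.5,-21.2,-2.8,0,0],[147,11.1,-14.5,-21.2,-2.8,0,0]],
])

```text
time: 1.7
tool_pos: [470.3, 49.6, 119.2]
tcp_rot: [96.7, 89.9, 179.9]
ft_force: [0.2, 0.5, 0.4]
finger_gap: 36.3
```

```bash
python3 - <<'E'
from go import *
plan([-140,2,36])
p,d=r.snapshot("scene");W=cloud("scene",d)
s=(W-O);U=np.stack([s@e,s@n,W[...,2]],-1)
m=(abs(U[...,0]+140)<30)&(abs(U[...,1]-2)<45)&(U[...,2]>70)&(U[...,2]<180)
v,u=np.where(m);print(len(v));q=U[m]
for lo in range(100,180,6):
    k=(q[:,2]>=lo)&(q[:,2]<lo+6)
    if k.any():print(lo,k.sum(),q[k].min(0).round(1),q[k].max(0).round(1))
print(np.sort(q[:,2])[:12].round(1))
cv2.imwrite("pics/hover.png",cv2.resize(p[40:280,80:400],(800,600),interpolation=cv2.INTER_CUBIC)[:,:,::-1])
E
```

```text
t 1.7 tcp S [-141.8    2.3  119.2] gap 36.3 F [0.2 0.5 0.4]
toolaxes
 [[-0.002 -0.993  0.119]
 [ 0.     0.119  0.993]
 [-1.     0.002 -0.   ]]
shift cm [ 8.31 -0.2  -0.03] turn [-0.23 -0.02 -0.14]
844
118 31 [-151.2  -19.7  119.9] [-130.7   29.1  123.9]
124 55 [-151.3  -27.7  124.1] [-129.3   35.2  129.9]
130 79 [-149.9  -27.8  130.1] [-129.3   36.2  135.9]
136 75 [-150.6  -27.8  136. ] [-129.5   35.9  142. ]
142 81 [-151.7  -27.5  142. ] [-129.5   36.2  148. ]
148 77 [-151.5  -27.   148. ] [-129.3   36.1  154. ]
154 70 [-153.3  -26.9  154. ] [-129.2   36.6  159.8]
160 80 [-152.2  -41.2  160.1] [-127.1   44.4  166. ]
166 125 [-153.4  -42.4  166. ] [-126.8   46.7  172. ]
172 141 [-153.4  -42.5  172.1] [-127.   47.  178.]
178 30 [-150.8  -42.9  178.1] [-128.3   46.3  180. ]
[119.9 120.3 120.7 121.  121.  121.1 121.1 121.1 121.5 121.7 121.8 121.8]
```

View pics/hover.png

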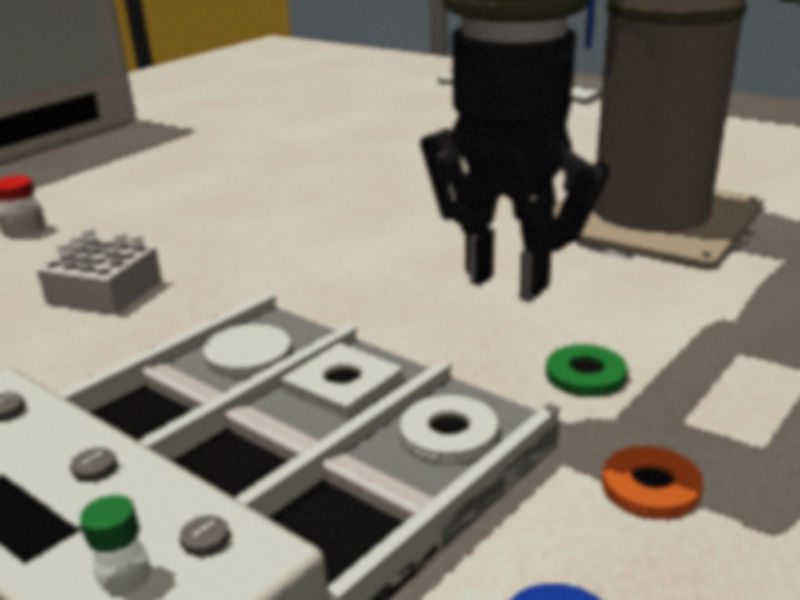

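>>> servo_tool([
  [[147,2.5,-0.1,-0.1,0,0,0],[147,5,-0.1,-0.1,0,0,0],[147,7,-0.1,-0.1,0,0,0],[147,8,-0.1,-0.1,0,0,0],[147,8.4,-0.1,-0.1,0,0,0],[147,8.4,-0.1,-0.1,0,0,0]],
])

```text
time: 2.35
tool_pos: [472.3, 50.4, 36.8]
tcp_rot: [-67.3, 90.0, 16.0]
ft_force: [0.2, -0.9, 0.1]
finger_gap: 36.0
```

```bash
python3 - <<'E'
from go import *
plan([-120,1,35])
p,d=r.snapshot("scene");W=cloud("scene",d)
s=(W-O);U=np.stack([s@e,s@n,W[...,2]],-1)
m=(abs(U[...,0]+140)<16)&(abs(U[...,1]-2)<40)&(U[...,2]>20)&(U[...,2]<60)&(p.max(2)<60)
q=U[m]
print(len(q),np.sort(q[:,2])[:12].round(1),q[q[:,2]>40].min(0),q.max(0))
cv2.imwrite("pics/low.png",cv2.resize(p[120:270,180:380],(800,600),interpolation=cv2.INTER_CUBIC)[:,:,::-1])
E
```

```text
t 2.35 tcp S [-140.     3.3   36.8] gap 36.0 F [ 0.2 -0.9  0.1]
toolaxes
 [[ 0.    -0.993  0.115]
 [ 0.     0.115  0.993]
 [-1.    -0.     0.   ]]
shift cm [ 0.18 -2.   -0.23] turn [-0.02  0.01  0.02]
126 [41.  41.7 42.3 42.9 42.9 43.1 43.7 44.  44.1 44.3 44.5 45. ] [-146.10776749  -24.25790536   41.04523031] [-127.60554216   36.96391119   59.87192932]
```

View pics/low.png

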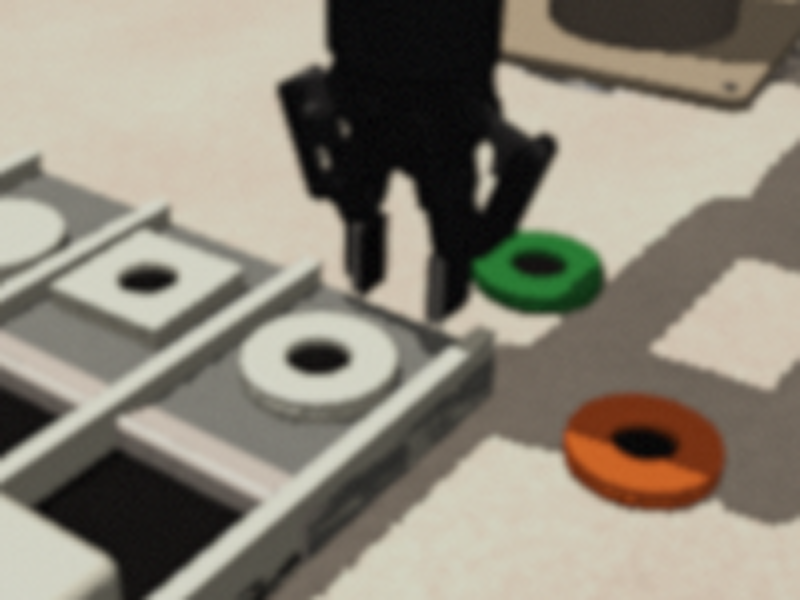

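>>> servo_tool([
  [[147,0.2,-0.3,-0.2,0,0,0],[147,0.35,-0.7,-0.2,0,0,0],[147,0.35,-1.1,-0.2,0,0,0],[147,0.35,-1.5,-0.2,0,0,0],[147,0.35,-1.9,-0.2,0,0,0],[147,0.35,-2.3,-0.2,0,0,0],[147,0.35,-2.7,-0.2,0,0,0],[147,0.35,-3.2,-0.2,0,0,0]],
])

```text
time: 3.2
tool_pos: [503.9, 44.0, 32.7]
tcp_rot: [99.4, 90.0, -177.2]
ft_force: [-1.6, -0.9, -0.4]
finger_gap: 35.7
```

```bash
cat > look.py <<'E'
import sys
from go import *
k=sys.argv[1]
plan([0,1,35])
p,d=r.snapshot("scene");np.savez(k+".npz",p=p,d=d)
cv2.imwrite(f"pics/{k}.png",cv2.resize(p[120:300,160:360],(667,600),interpolation=cv2.INTER_CUBIC)[:,:,::-1])
E
python3 look.py c1
```

```text
t 3.2 tcp S [-107.9    0.6   32.7] gap 35.7 F [-1.6 -0.9 -0.4]
toolaxes
 [[-0.    -0.993  0.116]
 [-0.     0.116  0.993]
 [-1.     0.    -0.   ]]
shift cm [ -0.23 -10.79   0.05] turn [-0.08 -0.   -0.02]
```

View pics/c1.png

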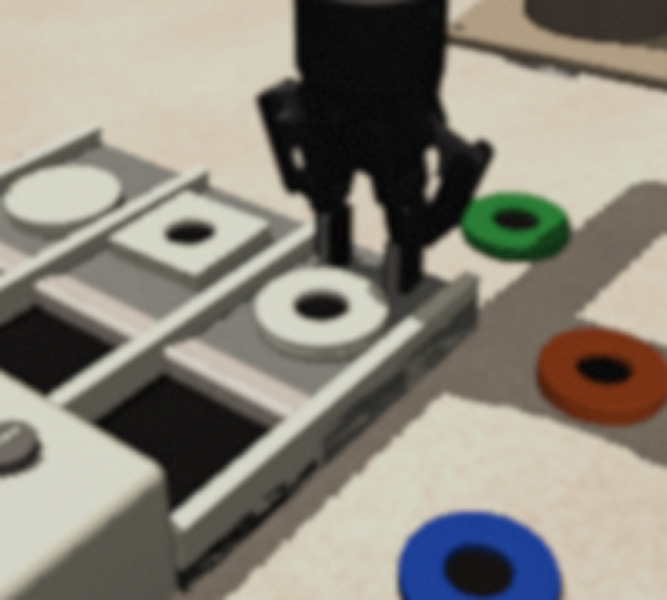

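>>> servo_tool([
  [[147,0,-0.6,0,0,0,0],[147,0,-1.2,0,0,0,0],[147,0,-1.8,0,0,0,0],[147,0,-2.4,0,0,0,0],[147,0,-3.0,0,0,0,0],[147,0,-3.6,0,0,0,0],[147,0,-4.2,0,0,0,0],[147,0,-4.8,0,0,0,0]],
])

```text
time: 4.05
tool_pos: [551.9, 38.4, 32.8]
tcp_rot: [-163.6, 90.0, -80.2]
ft_force: [-0.5, 0.4, 0.6]
finger_gap: 36.3
```

```bash
python3 look.py c2
```

```text
t 4.05 tcp S [-59.5   0.5  32.8] gap 36.3 F [-0.5  0.4  0.6]
toolaxes
 [[ 0.    -0.993  0.116]
 [-0.     0.116  0.993]
 [-1.    -0.    -0.   ]]
shift cm [-0.22 -5.95  0.06] turn [-0.08 -0.    0.  ]
```

View pics/c2.png

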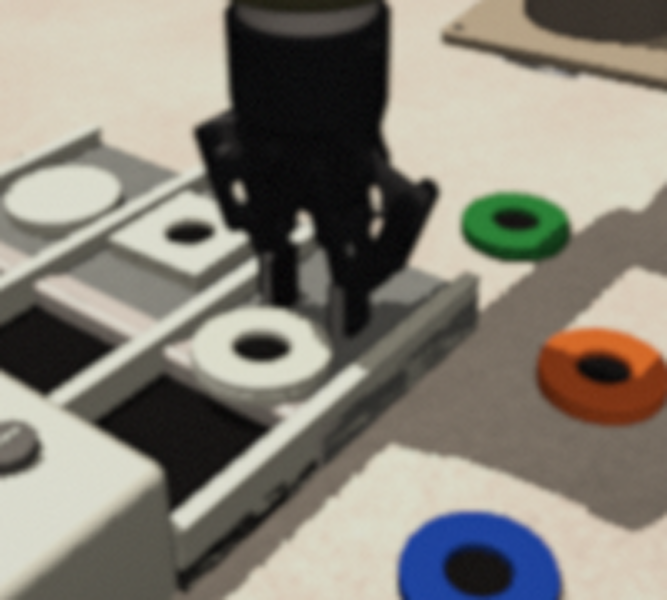

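>>> servo_tool([
  [[147,0,-0.5,0,0,0,0],[147,-0.1,-1.0,0,0,0,0],[147,-0.2,-1.5,0,0,0,0],[147,-0.25,-2.0,0,0,0,0],[147,-0.25,-2.5,0,0,0,0],[147,-0.25,-3.0,0,0,0,0],[147,-0.25,-3.5,0,0,0,0],[147,-0.25,-4.0,0,0,0,0]],
])

```text
time: 4.9
tool_pos: [591.5, 33.7, 35.2]
tcp_rot: [111.5, 90.0, -165.2]
ft_force: [-0.1, 0.5, 0.0]
finger_gap: 36.2
```

```bash
python3 look.py c3
```

```text
t 4.9 tcp S [-19.7   0.5  35.2] gap 36.2 F [-0.1  0.5  0. ]
toolaxes
 [[-0.    -0.993  0.116]
 [-0.     0.116  0.993]
 [-1.     0.    -0.   ]]
shift cm [ 0.02 -1.97  0.06] turn [-0.08 -0.   -0.  ]
```

View pics/c3.png

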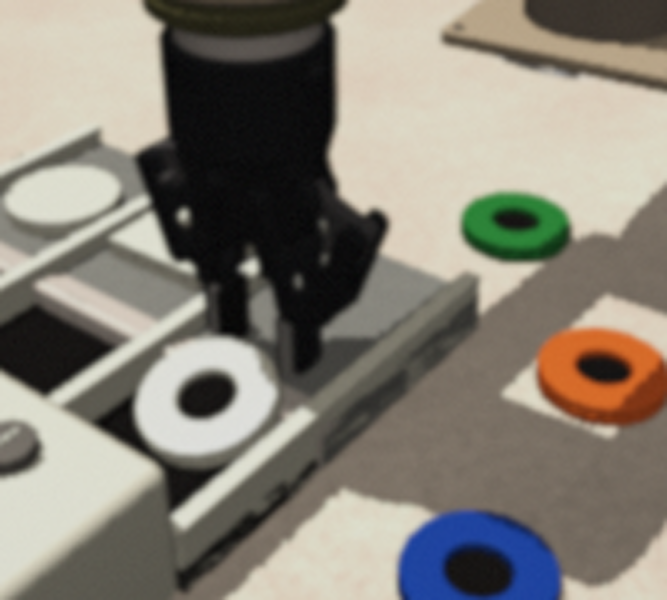

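>>> servo_tool([
  [[147,0,-0.3,0,0,0,0],[147,0,-0.6,0,0,0,0],[147,0,-0.9,0,0,0,0],[147,0,-1.2,0,0,0,0],[147,0,-1.5,0,0,0,0],[147,0,-1.8,0,0,0,0],[147,0,-2.1,0,0,0,0],[147,0,-2.3,0,0,0,0]],
])

```text
time: 5.75
tool_pos: [614.3, 31.1, 35.4]
tcp_rot: [-85.1, 90.0, -1.8]
ft_force: [-0.7, -0.4, 0.1]
finger_gap: 36.4
```

```bash
python3 look.py c4
```

```text
t 5.75 tcp S [ 3.3  0.5 35.4] gap 36.4 F [-0.7 -0.4  0.1]
toolaxes
 [[ 0.    -0.993  0.116]
 [-0.     0.116  0.993]
 [-1.    -0.     0.   ]]
shift cm [0.04 0.33 0.05] turn [-0.08  0.    0.02]
```

View pics/c4.png

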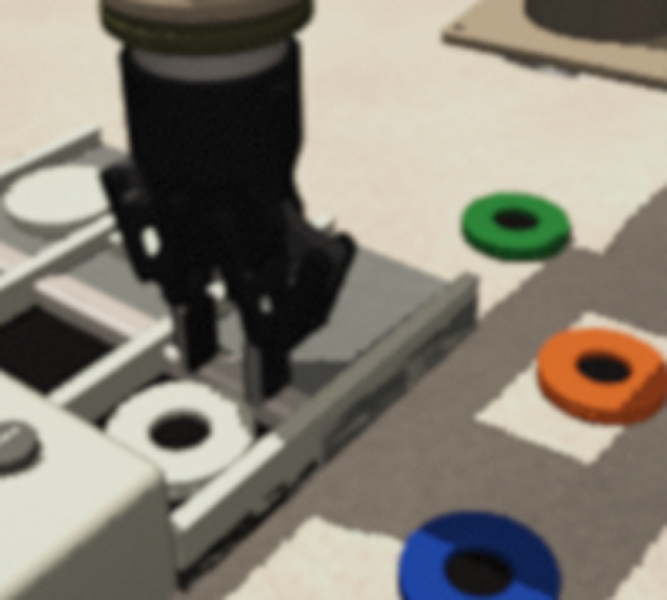

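>>> servo_tool([
  [[147,-1,0.3,0,0,0,0],[147,-4,1,0,0,0,0],[147,-7.5,4,0,0,0,0],[147,-11,8,0,0,0,0],[147,-14,12,0,0,0,0],[147,-16,16,0,0,0,0],[147,-17,19,0,0,0,0],[147,-17,20,0,0,0,0]],
])

```text
time: 6.6
tool_pos: [414.1, 54.8, 208.2]
tcp_rot: [-80.9, 89.7, 2.4]
ft_force: [0.8, 0.1, 0.5]
finger_gap: 36.3
```

```bash
python3 look.py c5; python3 - <<'E'
from meas import *
from go import *
p,d=r.snapshot("top");W=cloud("top",d);s=W-O;U=np.stack([s@e,s@n,W[...,2]],-1)
cv2.imwrite("pics/top5.png",p[:,:,::-1])
rf=ringfit(p,Wd([50,0,32])[:2],zt=32);print(rf)
c=S([*rf[15][0][:2],32]);print("ring S",c)
rr=np.hypot(U[...,0]-c[0],U[...,1]-c[1])
k=(rr>19)&(rr<32);q=U[k];q=q[q[:,2]<100]
A=np.c_[q[:,:2]-c[:2],np.ones(len(q))];f=np.linalg.lstsq(A,q[:,2],rcond=None)[0];print("plane slope deg",np.degrees(np.arctan(f[:2])),"z",f[2],"n",len(q))
p0=np.load("top0.npz")["p"]
for nm,(a,b,x,y) in {"sq":(158,206,280,324),"disc":(155,200,331,374),"green":(240,284,213,255),"orange":(185,226,162,205),"blue":(108,148,162,204)}.items():
    res=cv2.matchTemplate(p[a-6:b+6,x-6:y+6],p0[a:b,x:y],cv2.TM_CCOEFF_NORMED);print(nm,np.array(cv2.minMaxLoc(res)[3])-6,res.max().round(3))
E
```

```text
t 6.6 tcp S [-198.3    1.   208.2] gap 36.3 F [0.8 0.1 0.5]
toolaxes
 [[ 0.004 -0.993  0.116]
 [ 0.     0.116  0.993]
 [-1.    -0.004  0.001]]
shift cm [ 17.41 -19.75  -0.  ] turn [-0.04  0.04  0.25]
{15: (array([651.3,  28.4,  13.9]), 72), 35: (array([651.6,  28.9,  35.1]), 72)}
ring S [40.40595681  2.05009333 32.        ]
plane slope deg [-0.00856036  0.38975751] z 32.28641148403288 n 510
sq [0 3] 0.22
disc [ 3 -6] 0.211
green [ 6 -4] -0.008
orange [1 5] -0.075
blue [0 0] 0.999
```

View pics/top5.png

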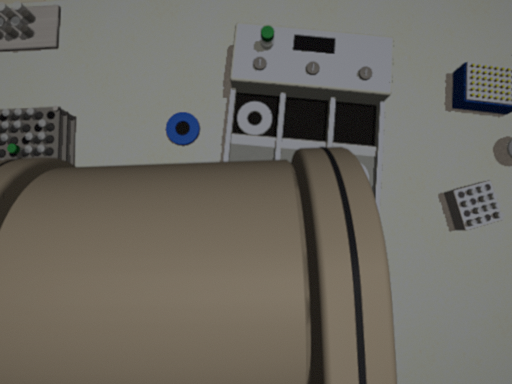

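View pics/c5.png

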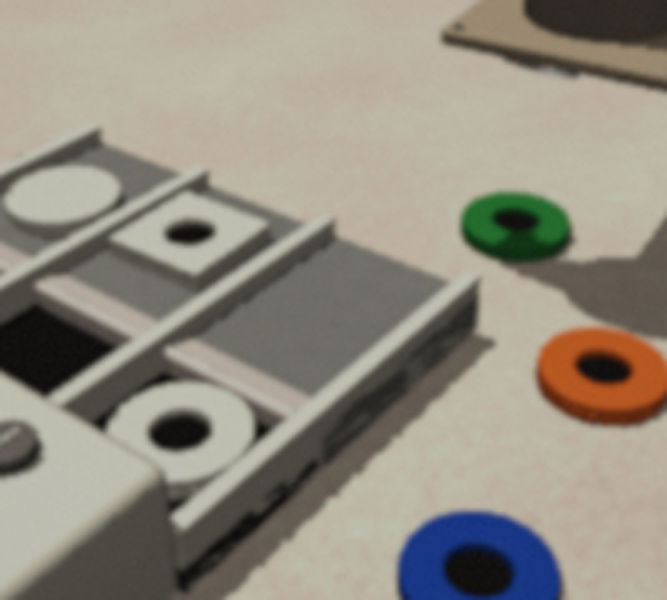

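```bash
python3 -c "
from bench import r
print(r.hand_in())"
```

```text
the job is handed in; nothing more can be done
None
```

The ring spacer now lies flat on the floor of the left lane's well. I pushed it along its ledge and over the lip with both fingertips, partly closed and set behind it like a fork, without picking it up. The job is handed in and used about 7 s of the 30 s.

**Ring spacer:** in the last pictures its top is at 32.3 mm, against 32 expected. Its tilt is under 0.4°. Its centre is about 40 mm past the shaker's origin and 2 mm off the lane's middle. That puts its rear edge close against the lip wall, but the height and tilt show it is down and not resting on the lip.

**Other parts:** in the scene camera the disc and square spacers and the green, orange and blue rings look unmoved.

**Failed check:** the numeric before-and-after comparison in the top picture confirmed only the blue ring. The arm covered most of the other parts in that view, so for the rest I rely on the scene picture.

**Forces and clearance:** the wrist force readings stayed within about 2 N. The arm was drawn well clear before handing in.

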